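# Press a paint tin's lid home with the tamper

### The job

One of the two paint tins has its lid only laid in the ring, so that it stands proud. Take the wooden tamper from its cork mat and press that lid straight down with it until the lid snaps fully home, flush all round; then stand the tamper upright on its mat again. Press the lid only with the held tamper, never with the gripper itself, and leave the jar, brush and marker where they are.

Things in the scene. Friction and masses are not known exactly. Their poses are not given: they have to be found in the camera images.
- open_tin: paint tin with a blue band, whose lid is not yet home: steel, 91 mm across and 92 mm tall, held in a heavy round grey foot 116 mm across and 16 mm tall; tin and foot stand fixed on the bench and do not move. It may stand on either side of the other tin. Origin: centre of the foot's underside, z up
- ring (a point): centre of the blue tin's mouth, at the level of the flat top of its ring (92 mm above the bench). The mouth is 68 mm wide; just inside it six sprung bead segments hold the lid up
- lid: loose bright metal plug lid of the blue tin: flange 79 mm across, 3 mm thick, above a plug 66 mm across and 13 mm deep; 60 g. Origin: centre of the plug's underside, z up. It starts level on the beads, flange about 8 mm above the ring. A straight push of about 12 N near its centre makes it snap down until the flange lies on the ring (origin 13 mm below point ring); well off centre it tips
- lid_top (a point): centre of the lid's flat top face, 16 mm above the lid's origin: where to press. About 103 mm above the bench at the start, 95 mm when home
- closed_tin: the other tin, same sizes, with a green band; its lid is already home (its top 95 mm above the bench). Fixed; not part of the job. Origin: centre of the foot's underside
- tamper: loose turned wooden pusher, 96 mm tall, about 0.2 kg, standing on the mat: flat round foot 52 mm across and 16 mm tall, a cone up to 27 mm, then a round handle 28 mm across from 27 to 88 mm above the underside, rounded top. Origin: centre of the flat underside, z up along the handle. Grip the handle from above, some 65 mm above the underside
- mat: round cork mat, 90 mm across and 4 mm thick, fixed on the bench. Origin: centre of its underside
- ochre_jar: bystander: jar with yellow-ochre contents and a white cap, 52 mm across, 62 mm tall. Origin: centre of its underside
- small_brush: bystander: flat paint brush 228 mm long, 28 mm wide, 13 mm thick, lying near the bench's front edge. Origin: centre of its underside
- marker: bystander: white and blue marker pen, 130 mm long, 17 mm thick, lying on the bench. Origin: centre of its underside

How it is judged:
By the outcome, as a careful person would: the job done as asked, in the order asked, and still so for the second after the job is handed in, with the robot touching nothing.
It also fails if it takes over 51 s, if anything falls off the work surface, if the arm or the gripper's body presses on something with over 40 N, if the wrist force passes 120 N, or if a joint passes its speed limit or range.

### The arm

A 7-joint arm with a two-finger parallel gripper is mounted at the origin on a cart in front of the work surface, level with it; the furniture and walls round the work are solid. World frame = base frame: x ahead of the robot, y to its left, z up, the work surface at z = 0. Lengths are in m, angles in rad, forces in N, time in s.
With the tool pointing down it reaches from about 0.35 to 0.9 m from the base axis. Payload 7.2 kg.
Tool frame: the origin (TCP) lies at the very end of the fingers, on their centre line; the grasp point (between the pads) lies 19 mm behind it; z points along the fingers, y is the line along which they close (so a half turn about z gives the same grasp; the last joint's range is limited). The gripper opens to 88 mm and grips with 3 to 60 N. Pads are 20 mm wide; open, the fingers measure 115 mm over their backs; the gripper's body (75 mm by 178 mm) begins 61 mm behind the grasp point.
Start: joints at [1.113, 0.411, -0.013, 1.596, 0.006, 1.134, -0.082], TCP at [0.237, -0.578, 0.223] pointing down, gripper open.
Joint ranges: [-2.95, 2.95], [-0.29, 1.99], [-1.47, 1.44], [0.14, 2.54], [-1.03, 4.17], [0.13, 1.85], [-2.86, 2.86]. Speed limits (rad/s): [2.39, 2.39, 3.01, 3.01, 3.14, 3.14, 3.14].

### API

Orientations are given as a unit quaternion [x, y, z, w].
In Python, from rig import manip, imaging, workorder gives the robot as it stands (manip), with the cameras (imaging) and the job (workorder).
- The arm moves only by the tool step_hand, called after "Request:" by a JSON object that holds its "op" and its "data", one argument or row to a line. Schema: {"type":"object","properties":{"offsets":{"type":"array","items":{"type":"array","items":{"type":"number"},"minItems":5,"maxItems":5},"minItems":1,"maxItems":12},"grip_force":{"type":"number"},"only":{"type":"string"},"quiet":{"type":"boolean"},"lines":{"type":"string"}},"required":["offsets"],"additionalProperties":false}. offsets is a list of rows, 1 to 12 of them, each of 5 numbers: dx, dy, dz in shares of the most that a row can go, 1 being 62.5 mm, then a turn about the tool's z in a scale on which 1.0 is pi rad, then the finger opening in m; each row shifts and turns the commanded pose from where the row before left it, along the tool's axes as they then stand; what a row does not reach is not made up. A row lasts 1/8 s, in which the tool goes at most 0.0625 m and 0.188 rad, less where a joint would pass 70% of its speed; a pose out of reach is approached as far as the arm can. The fingers move at their own pace and stop on an object; grip_force is the grip in N (left out, the last holds). Time passes only in rows, so rows that do not move let the fingers close. The tool returns the time, the measured TCP pose, the force, the opening and the grip force at its end. only (a regular expression) keeps the lines of the reply that match it, lines (a string "A,B") keeps lines A to B, and quiet returns only ok. A shift or turn number past 1, either way, is cut back to 1. Input that does not fit is refused with a message, and nothing moves.
- manip.get_obs(): the state, without advancing time (a new reading comes with each control period).
- imaging.grab_frame(name): name is "side" or "top" or "wrist"; returns the picture (480x640x3 uint8, red, green, blue); there is no depth.
- imaging.calibration(name): a dict with "fx", "fy", "cx", "cy" (pixels), "position" and "attitude" of the camera in the world; the wrist camera has in their place "mount" (4x4, takes a point from camera to tool coordinates, whose origin is the TCP and whose axes are the flange's). Camera axes: x right, y down, z forward; pixel columns grow to the right and rows downward; lengths in m; the calibration is good to about 2 mm. A picture is of the moment at which its call begins: read the wrist's pose just before it. calibration takes no time and is no camera call.
- workorder.close_job(): hands the job in; it is judged then, once.
The state is a dict: "t": time; "joint_pos": joint angles; "qvel": joint speeds; "joint_efforts": joint torques, N m; "tcp_pos": TCP position; "tcp_rot": TCP orientation; "wrist_force": force on the tool from outside, world axes, zero at the start; "wrist_torque": the same for the moment, N m; "gripper_width": finger opening in m; "finger_force": force on a finger pad.
Only numpy, scipy, OpenCV 4.12 (cv2) and the standard library are available. Lean on these libraries where they do the work, as an engineer would, in place of code of your own. Each camera call takes 0.05 s, during which the arm holds its last target. There are 200 camera calls.

## Working session

There is one attempt and no reset: what is moved stays moved. The work goes in short steps, Python scripts to look and compute and a tool call to move; the robot and the scene stay as the last step left them, time stands still between calls to the robot, and variables do not carry over. Pictures are saved under pics/ and viewed, at most 10 in all, crops included, and the job is handed in when it is done.

```bash
mkdir -p pics; ls
```

Create h.py:
```python
import numpy as np,cv2
from rig import manip, imaging, workorder
from scipy.spatial.transform import Rotation as R
def cam(name):
    c=imaging.calibration(name); return c
```

Run:
```python
from h import *
for n in ("top","side","wrist"): print(n,imaging.calibration(n))
o=manip.get_obs(); print(o["t"],o["tcp_pos"],o["tcp_rot"],o["gripper_width"])
for n in ("top","side"): cv2.imwrite(f"pics/{n}0.png",imaging.grab_frame(n)[:,:,::-1])
```

```text
pics
rig.py
top {'fx': 624.7926992397707, 'fy': 624.7926992397707, 'cx': 325.9123438998772, 'cy': 246.8414624309084, 'position': array([0.44142426, 0.00877738, 1.26563763]), 'attitude': array([ 0.70968985, -0.70416261,  0.01962195, -0.01050331])}
side {'fx': 473.03624465550513, 'fy': 473.03624465550513, 'cx': 320.3803714668114, 'cy': 240.2948882304125, 'position': array([0.3404028 , 0.77343105, 0.5431504 ]), 'attitude': array([-0.11012019,  0.86158384, -0.49306486,  0.04933442])}
wrist {'fx': 379.8466060285751, 'fy': 379.8466060285751, 'cx': 316.92567426270324, 'cy': 235.57362868191709, 'mount': array([[-6.68452240e-04, -9.61220089e-01, -2.75781605e-01,
         7.46862311e-02],
       [ 9.99999585e-01, -8.13036092e-04,  4.09942725e-04,
         1.70437203e-03],
       [-6.18265581e-04, -2.75781216e-01,  9.61220234e-01,
        -1.62038444e-01],
       [ 0.00000000e+00,  0.00000000e+00,  0.00000000e+00,
         1.00000000e+00]])}
0.0 [ 0.23722298 -0.57766605  0.22179201] [ 9.81069954e-01  1.93651939e-01 -2.30751931e-04 -7.86115480e-04] 0.08773451392508191
```

View pics/top0.png

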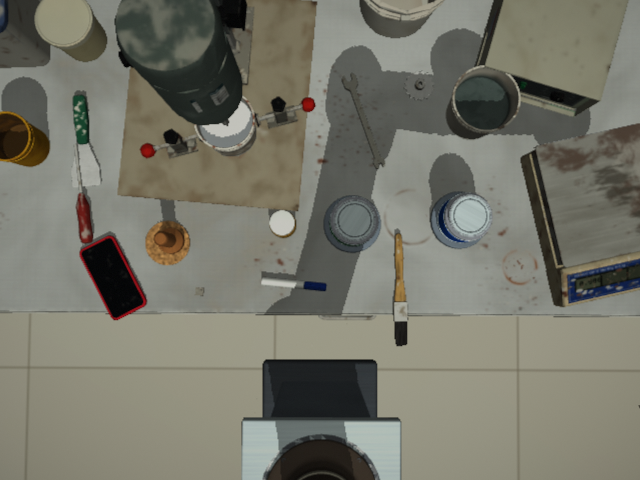

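View pics/side0.png

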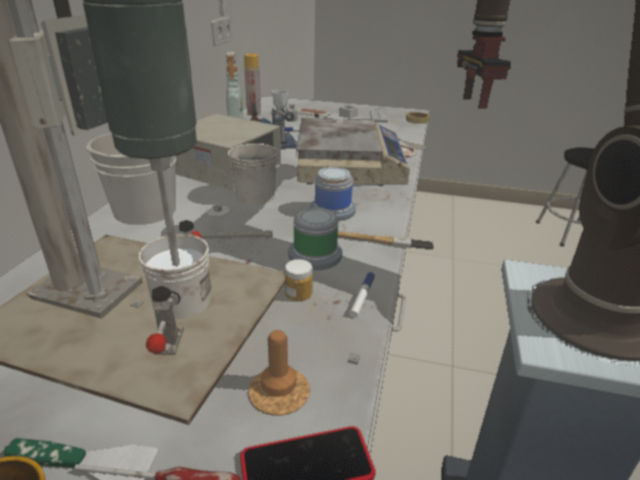

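The top view shows the tamper on its mat near (168,242), the green tin near (352,222), and the blue tin with its bright lid near (465,217). The ochre jar (282,223), marker (295,284) and brush (400,290) lie between them. In the side view the tamper is at (280,370) and the blue tin at (334,190). I'll enlarge both objects.

Run:
```python
from h import *
t=cv2.imread("pics/top0.png");s=cv2.imread("pics/side0.png")
def c(im,u,v): return cv2.resize(im[v:v+75,u:u+100],(400,300),interpolation=cv2.INTER_CUBIC)
cv2.imwrite("pics/c0.png",np.vstack([np.hstack([c(t,120,205),c(t,415,180)]),np.hstack([c(s,230,345),c(s,285,155)])]))
```

```text
(no output)
```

View pics/c0.png

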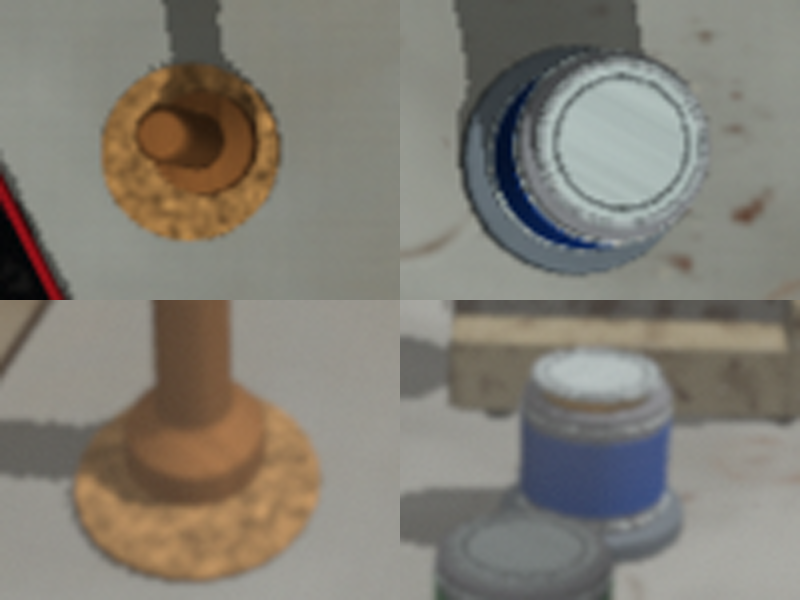

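The crops show the mat centred at top px (167.8,242.8), the tamper's handle top at (161.5,238.8) and its foot at about (170.8,240.8). The lid centre is at top px (470.4,215.5) and side px (334.1,173.8), and the tin foot is at about (459.3,219.3).

Add to h.py:
```python
def ray(name,u,v,o=None):
    c=imaging.calibration(name); d=np.array([(u-c["cx"])/c["fx"],(v-c["cy"])/c["fy"],1.])
    if name=="wrist":
        Rt=R.from_quat(o["tcp_rot"]).as_matrix(); M=c["mount"]
        return o["tcp_pos"]+Rt@M[:3,3], Rt@M[:3,:3]@d
    return c["position"],R.from_quat(c["attitude"]).as_matrix()@d
def onz(name,u,v,z,o=None):
    p,d=ray(name,u,v,o); return p+d*(z-p[2])/d[2]
def rel(target):
    "displacement in tool axes to reach target"
    o=manip.get_obs(); return R.from_quat(o["tcp_rot"]).inv().apply(np.array(target)-o["tcp_pos"])
```

Run:
```python
from h import *
for a in [("top",167.8,242.8,.004),("top",161.5,238.8,.092),("top",170.8,240.8,.016),("top",470.4,215.5,.103),("top",459.3,219.3,.016),("side",279.5,391.8,.004),("side",334.1,173.8,.103)]: print(a,onz(*a).round(4))
o=manip.get_obs();print(R.from_quat(o["tcp_rot"]).as_matrix().round(3))
```

```text
('top', 167.8, 242.8, 0.004) [0.5008 0.3114 0.004 ]
('top', 161.5, 238.8, 0.092) [0.5041 0.3022 0.092 ]
('top', 170.8, 240.8, 0.016) [0.5043 0.3026 0.016 ]
('top', 470.4, 215.5, 0.103) [ 0.552  -0.2761  0.103 ]
('top', 459.3, 219.3, 0.016) [ 0.5524 -0.275   0.016 ]
('side', 279.5, 391.8, 0.004) [0.4996 0.3201 0.004 ]
('side', 334.1, 173.8, 0.103) [ 0.551 -0.266  0.103]
[[ 0.925  0.38  -0.001]
 [ 0.38  -0.925  0.001]
 [-0.    -0.001 -1.   ]]
```

Units first: shifts go in shares of 62.5 mm and turns go in shares of pi rad. So 0.05 m is 0.8, -0.01 m is -0.16.

Request:
{"op": "step_hand", "data": {
  "offsets": [
    [0.48, -0.192, -0.32, 0, 0.088],
    [0.8, -0.32, -0.32, 0, 0.088],
    [0.8, -0.32, -0.16, 0, 0.088],
    [0.8, -0.32, 0, 0, 0.088],
    [0.8, -0.32, 0, 0, 0.088],
    [0.8, -0.32, 0, 0, 0.088],
    [0.8, -0.32, 0, 0, 0.088],
    [0.8, -0.32, 0, 0, 0.088],
    [0.448, -0.208, 0, 0, 0.088],
    [0, 0, 0, 0, 0.088],
    [0, 0, 0, 0, 0.088]
  ]
}}

```text
t: 1.48
tcp_pos: [0.5514, -0.2714, 0.2722]
tcp_rot: [0.981, 0.193, -0.001, 0.0]
wrist_force: [-0.4, -0.2, -0.4]
gripper_width: 0.0879
finger_force: 0.0
```

Run:
```python
from h import *
o=manip.get_obs();print(o["tcp_pos"],abs(o["qvel"]).max());im=imaging.grab_frame("wrist")[:,:,::-1]
np.save("w1.npy",dict(tcp_pos=o["tcp_pos"],tcp_rot=o["tcp_rot"]),allow_pickle=True)
cv2.imwrite("pics/w1.png",im)
```

```text
[ 0.55140879 -0.27135991  0.27222945] 0.016751391435372166
```

View pics/w1.png

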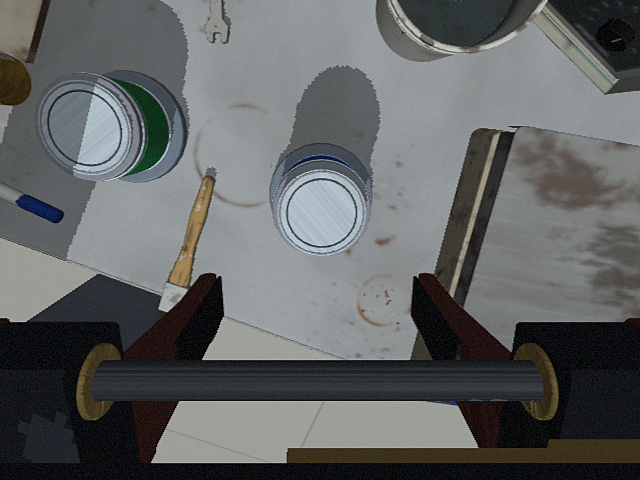

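The wrist view shows the bright lid with its inner circle centred at about (321,211). The tool is clear of everything.

Run:
```python
from h import *
o=np.load("w1.npy",allow_pickle=True).item()
print(onz("wrist",321,211,.103,o))
p1,d1=ray("wrist",321,211,o)
for n,u,v in (("top",470.4,215.5),("side",334.1,173.8)):
    p2,d2=ray(n,u,v); s=np.linalg.lstsq(np.c_[d1,-d2],p2-p1,rcond=None)[0]; print(n,p1+d1*s[0],p2+d2*s[1])
im=cv2.imread("pics/w1.png")[140:275,250:400]
cv2.imwrite("pics/w1c.png",cv2.resize(im,None,fx=4,fy=4,interpolation=cv2.INTER_CUBIC))
print(rel([.504,.310,.24]),rel([.504,.310,.24])/11)
```

```text
[ 0.5555355  -0.27559555  0.103     ]
top [ 0.5537387  -0.2764432   0.09395875] [ 0.55280171 -0.27826278  0.09431555]
side [ 0.5545838  -0.27604452  0.09821119] [ 0.55311986 -0.27648168  0.09854311]
[ 0.17644989 -0.55648026  0.03210588] [ 0.0160409  -0.05058911  0.00291872]
```

View pics/w1c.png

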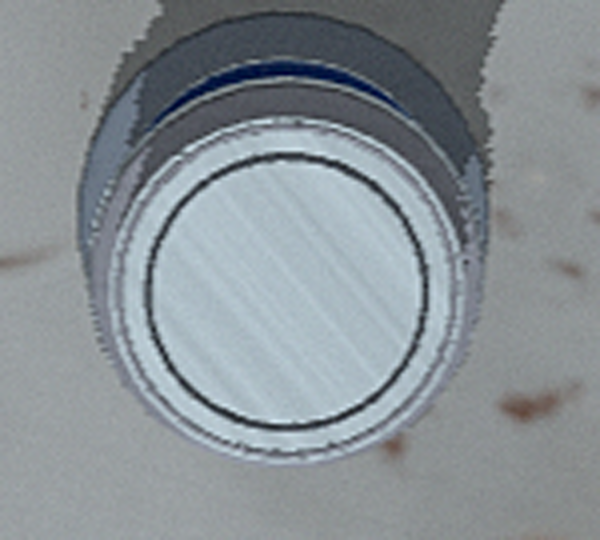

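The enlarged crop puts the lid circle's centre at full-frame (321.9,212.8). That gives a lid centre of about (0.554,−0.276), which agrees with the top camera. Next I move over the tamper.

In the tool's units: -0.0495 m is -0.792, -0.028 m is -0.448.

Request:
{"op": "step_hand", "data": {
  "offsets": [
    [0.144, -0.448, 0, 0, 0.088],
    [0.248, -0.792, 0, 0, 0.088],
    [0.248, -0.792, 0, 0, 0.088],
    [0.248, -0.792, 0, 0, 0.088],
    [0.248, -0.792, 0, 0, 0.088],
    [0.248, -0.792, 0, 0, 0.088],
    [0.248, -0.792, 0, 0, 0.088],
    [0.248, -0.792, 0, 0, 0.088],
    [0.248, -0.792, 0, 0, 0.088],
    [0.248, -0.792, 0, 0, 0.088],
    [0.248, -0.792, 0, 0, 0.088],
    [0.144, -0.432, 0, 0, 0.088]
  ]
}}

```text
t: 3.02
tcp_pos: [0.5029, 0.3053, 0.2727]
tcp_rot: [0.981, 0.194, 0.0, -0.0]
wrist_force: [0.7, -0.5, -0.8]
gripper_width: 0.088
finger_force: 0.0
```

Request:
{"op": "step_hand", "data": {
  "offsets": [
    [0, 0, 0, 0, 0.088],
    [0, 0, 0, 0, 0.088]
  ]
}}

```text
t: 3.28
tcp_pos: [0.504, 0.3019, 0.2725]
tcp_rot: [0.981, 0.192, -0.0, 0.001]
wrist_force: [-0.2, -0.3, -1.1]
gripper_width: 0.088
finger_force: 0.0
```

Run:
```python
from h import *
o=manip.get_obs();print(o["tcp_pos"],abs(o["qvel"]).max());im=imaging.grab_frame("wrist")[:,:,::-1]
np.save("w2.npy",dict(tcp_pos=o["tcp_pos"],tcp_rot=o["tcp_rot"]),allow_pickle=True)
cv2.imwrite("pics/w2.png",im)
```

```text
[0.50397598 0.30192637 0.27250557] 0.012505477684834952
```

View pics/w2.png

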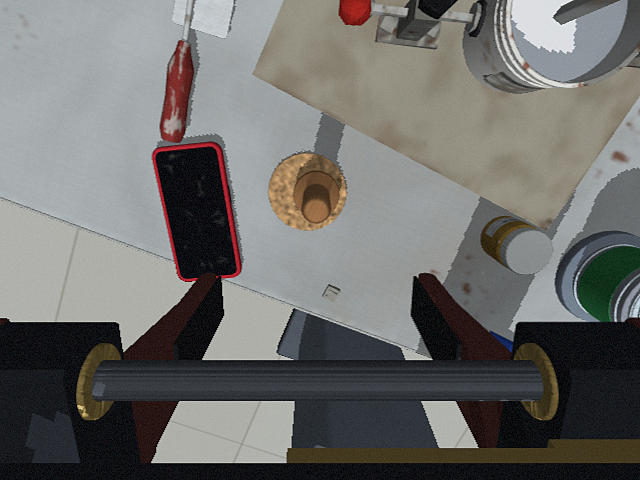

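The handle top is at about (316,208), the mat centre at (307.5,191) and the tamper foot at about (317,190).

Run:
```python
from h import *
o=np.load("w2.npy",allow_pickle=True).item()
print(onz("wrist",316,208,.094,o),onz("wrist",307.5,191,.004,o),onz("wrist",317,190,.016,o))
print(rel([.504,.302,.051]))
```

```text
[0.50735644 0.30195707 0.094     ] [0.50446532 0.31129302 0.004     ] [0.51139985 0.30244299 0.016     ]
[ 4.24710144e-05 -5.25818015e-04  2.21572164e-01]
```

In the tool's units: 0.04 m is 0.64, 0.03 m is 0.48.

Request:
{"op": "step_hand", "data": {
  "offsets": [
    [0.016, 0, 0.4, 0, 0.088],
    [0.016, 0, 0.64, 0, 0.088],
    [0, 0, 0.64, 0, 0.088],
    [0, 0, 0.64, 0, 0.088],
    [0, 0, 0.48, 0, 0.088],
    [0, 0, 0.4, 0, 0.088],
    [0, 0, 0.344, 0, 0.088],
    [0, 0, 0, 0, 0.088],
    [0, 0, 0, 0, 0.088]
  ]
}}

```text
t: 4.45
tcp_pos: [0.5059, 0.3042, 0.0521]
tcp_rot: [0.981, 0.193, 0.001, 0.0]
wrist_force: [-0.3, 0.2, 0.6]
gripper_width: 0.0877
finger_force: 0.0
```

Request:
{"op": "step_hand", "data": {
  "offsets": [
    [0, 0, 0, 0, 0.05],
    [0, 0, 0, 0, 0.035],
    [0, 0, 0, 0, 0.02],
    [0, 0, 0, 0, 0.02],
    [0, 0, 0, 0, 0.02],
    [0, 0, 0, 0, 0.02],
    [0, 0, 0, 0, 0.02],
    [0, 0, 0, 0, 0.02]
  ],
  "grip_force": 40
}}

```text
t: 5.45
tcp_pos: [0.505, 0.3046, 0.051]
tcp_rot: [0.981, 0.194, -0.0, 0.0]
wrist_force: [-0.1, -0.6, -0.5]
gripper_width: 0.0274
finger_force: 40.0
```

Gripped at 27 mm opening. Lift, then carry it above the lid.

In the tool's units: -0.035 m is -0.56, -0.03 m is -0.48.

Request:
{"op": "step_hand", "data": {
  "offsets": [
    [0, 0, -0.24, 0, 0.02],
    [0, 0, -0.48, 0, 0.02],
    [0, 0, -0.56, 0, 0.02],
    [0, 0, -0.56, 0, 0.02],
    [0, 0, -0.56, 0, 0.02],
    [0, 0, -0.4, 0, 0.02],
    [0, 0, -0.16, 0, 0.02],
    [0, 0, 0, 0, 0.02]
  ]
}}

```text
t: 6.45
tcp_pos: [0.5051, 0.3048, 0.2366]
tcp_rot: [0.981, 0.194, 0.0, -0.0]
wrist_force: [0.2, -0.4, -2.2]
gripper_width: 0.0274
finger_force: 40.0
```

Run:
```python
from h import *
print(rel([.554,-.276,.236]))
cv2.imwrite("pics/s2.png",imaging.grab_frame("side")[230:450,180:400,::-1])
```

```text
[-1.75530868e-01  5.55848234e-01  4.63283933e-04]
```

View pics/s2.png

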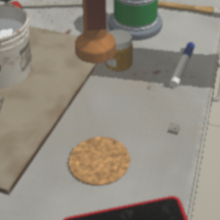

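The tamper hangs upright in the grip and the mat is empty. Now I carry it to the lid.

In the tool's units: 0.0505 m is 0.808, -0.016 m is -0.256.

Request:
{"op": "step_hand", "data": {
  "offsets": [
    [-0.128, 0.4048, 0, 0, 0.02],
    [-0.256, 0.808, 0, 0, 0.02],
    [-0.256, 0.808, 0, 0, 0.02],
    [-0.256, 0.808, 0, 0, 0.02],
    [-0.256, 0.808, 0, 0, 0.02],
    [-0.256, 0.808, 0, 0, 0.02],
    [-0.256, 0.808, 0, 0, 0.02],
    [-0.256, 0.808, 0, 0, 0.02],
    [-0.256, 0.808, 0, 0, 0.02],
    [-0.256, 0.808, 0, 0, 0.02],
    [-0.256, 0.808, 0, 0, 0.02],
    [-0.128, 0.4048, 0, 0, 0.02]
  ]
}}

```text
t: 8.0
tcp_pos: [0.5519, -0.2796, 0.2341]
tcp_rot: [0.981, 0.192, -0.002, -0.0]
wrist_force: [-0.9, 1.2, -1.9]
gripper_width: 0.0274
finger_force: 40.0
```

Request:
{"op": "step_hand", "data": {
  "offsets": [
    [0, 0, 0.16, 0, 0.02],
    [0, 0, 0.32, 0, 0.02],
    [0, 0, 0.32, 0, 0.02],
    [0, 0, 0.16, 0, 0.02],
    [0, 0, 0.08, 0, 0.02],
    [0, 0, 0, 0, 0.02],
    [0, 0, 0, 0, 0.02]
  ]
}}

```text
t: 8.88
tcp_pos: [0.5538, -0.2761, 0.1718]
tcp_rot: [0.981, 0.194, 0.0, 0.0]
wrist_force: [-0.3, -0.4, -2.0]
gripper_width: 0.027
finger_force: 40.0
```

Run:
```python
from h import *
print(rel([.554,-.276,.150]))
a=imaging.grab_frame("side")[100:250,260:410,::-1];b=imaging.grab_frame("top")[150:300,390:540,::-1]
cv2.imwrite("pics/p1.png",cv2.resize(np.hstack([a,b]),(800,400),interpolation=cv2.INTER_CUBIC))
```

```text
[2.28574830e-04 4.58248225e-07 2.18430867e-02]
```

View pics/p1.png

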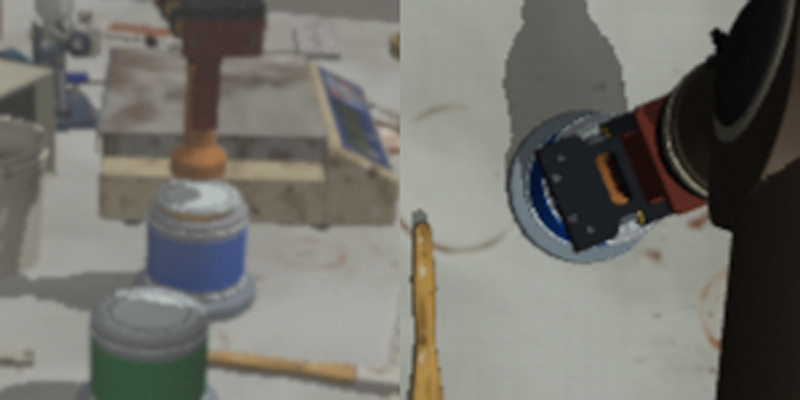

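The tamper foot (x about 199) sits centred over the lid (x about 198) in the side view. I descend and press in small steps.

In the tool's units: 0.008 m is 0.128, 0.007 m is 0.112.

Request:
{"op": "step_hand", "data": {
  "offsets": [
    [0, 0, 0.128, 0, 0.02],
    [0, 0, 0.112, 0, 0.02],
    [0, 0, 0.048, 0, 0.02],
    [0, 0, 0.032, 0, 0.02],
    [0, 0, 0.032, 0, 0.02],
    [0, 0, 0, 0, 0.02]
  ],
  "grip_force": 55
}}

```text
t: 9.72
tcp_pos: [0.5534, -0.2761, 0.1493]
tcp_rot: [0.981, 0.194, 0.0, 0.0]
wrist_force: [0.1, 0.9, -1.9]
gripper_width: 0.0269
finger_force: 55.0
```

Request:
{"op": "step_hand", "data": {
  "offsets": [
    [0, 0, 0.032, 0, 0.02],
    [0, 0, 0.032, 0, 0.02],
    [0, 0, 0, 0, 0.02]
  ]
}}

```text
t: 10.1
tcp_pos: [0.5533, -0.276, 0.145]
tcp_rot: [0.981, 0.194, -0.0, -0.0]
wrist_force: [-0.0, 0.3, -1.6]
gripper_width: 0.0272
finger_force: 55.0
```

In the tool's units: 0.002 m is 0.032.

Request:
{"op": "step_hand", "data": {
  "offsets": [
    [0, 0, 0.032, 0, 0.02],
    [0, 0, 0, 0, 0.02]
  ]
}}

```text
t: 10.35
tcp_pos: [0.5531, -0.2759, 0.1426]
tcp_rot: [0.981, 0.194, -0.0, -0.0]
wrist_force: [-0.3, -0.2, -1.9]
gripper_width: 0.0271
finger_force: 55.0
```

Request:
{"op": "step_hand", "data": {
  "offsets": [
    [0, 0, 0.016, 0, 0.02],
    [0, 0, 0, 0, 0.02]
  ]
}}

```text
t: 10.6
tcp_pos: [0.5534, -0.276, 0.1421]
tcp_rot: [0.981, 0.194, -0.0, -0.0]
wrist_force: [0.6, -0.2, -2.2]
gripper_width: 0.0273
finger_force: 55.0
```

Request:
{"op": "step_hand", "data": {
  "offsets": [
    [0, 0, 0.016, 0, 0.02],
    [0, 0, 0, 0, 0.02]
  ]
}}

```text
t: 10.85
tcp_pos: [0.5535, -0.2761, 0.1419]
tcp_rot: [0.981, 0.194, 0.0, 0.0]
wrist_force: [-2.0, 1.1, 5.5]
gripper_width: 0.0273
finger_force: 55.0
```

In the tool's units: 0.001 m is 0.016.

Request:
{"op": "step_hand", "data": {
  "offsets": [
    [0, 0, 0.016, 0, 0.02],
    [0, 0, 0, 0, 0.02]
  ]
}}

```text
t: 11.1
tcp_pos: [0.5536, -0.2761, 0.1419]
tcp_rot: [0.981, 0.194, 0.0, 0.0]
wrist_force: [-4.0, 3.1, 12.3]
gripper_width: 0.027
finger_force: 55.0
```

Request:
{"op": "step_hand", "data": {
  "offsets": [
    [0, 0, 0.016, 0, 0.02],
    [0, 0, 0, 0, 0.02]
  ]
}}

```text
t: 11.35
tcp_pos: [0.5536, -0.2762, 0.1418]
tcp_rot: [0.981, 0.194, 0.001, 0.001]
wrist_force: [-7.1, 2.4, 19.8]
gripper_width: 0.0271
finger_force: 55.0
```

In the tool's units: 0.001 m is 0.016.

Request:
{"op": "step_hand", "data": {
  "offsets": [
    [0, 0, 0.016, 0, 0.02],
    [0, 0, 0, 0, 0.02]
  ]
}}

```text
t: 11.6
tcp_pos: [0.5537, -0.2761, 0.1418]
tcp_rot: [0.981, 0.194, 0.001, 0.001]
wrist_force: [-9.9, 3.2, 25.1]
gripper_width: 0.0275
finger_force: 55.0
```

Request:
{"op": "step_hand", "data": {
  "offsets": [
    [0, 0, -0.048, 0, 0.02],
    [0, 0, -0.064, 0, 0.02],
    [0, 0, -0.16, 0, 0.02],
    [0, 0, -0.32, 0, 0.02],
    [0, 0, -0.48, 0, 0.02],
    [0, 0, -0.48, 0, 0.02],
    [0, 0, -0.16, 0, 0.02],
    [0, 0, 0, 0, 0.02]
  ]
}}

```text
t: 12.6
tcp_pos: [0.5535, -0.2761, 0.2452]
tcp_rot: [0.981, 0.194, 0.0, 0.0]
wrist_force: [-0.0, 0.6, -3.5]
gripper_width: 0.0273
finger_force: 55.0
```

Run:
```python
from h import *
print(rel([.505,.3048,.245]))
a=imaging.grab_frame("side")[100:250,260:410,::-1]
cv2.imwrite("pics/p2.png",cv2.resize(a,(600,600),interpolation=cv2.INTER_CUBIC))
```

```text
[ 1.75876480e-01 -5.55724758e-01  3.85773198e-05]
```

View pics/p2.png

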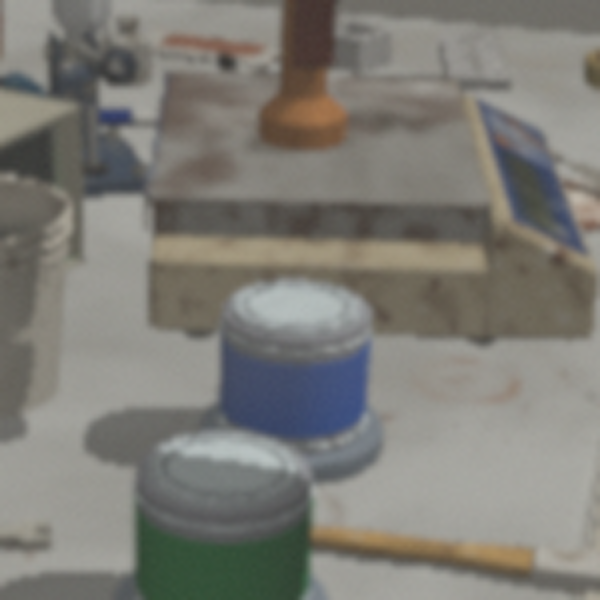

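The blue tin's lid now lies flush like the green one, with its top ellipse level at (297,305) and no gap. I carry the tamper back to the mat's centre.

In the tool's units: -0.051 m is -0.816, 0.0161 m is 0.2576.

Request:
{"op": "step_hand", "data": {
  "offsets": [
    [0.128, -0.408, 0, 0, 0.02],
    [0.2576, -0.816, 0, 0, 0.02],
    [0.2576, -0.816, 0, 0, 0.02],
    [0.2576, -0.816, 0, 0, 0.02],
    [0.2576, -0.816, 0, 0, 0.02],
    [0.2576, -0.816, 0, 0, 0.02],
    [0.2576, -0.816, 0, 0, 0.02],
    [0.2576, -0.816, 0, 0, 0.02],
    [0.2576, -0.816, 0, 0, 0.02],
    [0.2576, -0.816, 0, 0, 0.02],
    [0.2576, -0.816, 0, 0, 0.02],
    [0.128, -0.408, 0, 0, 0.02]
  ]
}}

```text
t: 14.15
tcp_pos: [0.502, 0.3133, 0.2434]
tcp_rot: [0.981, 0.195, -0.001, -0.0]
wrist_force: [-0.9, -1.2, -2.1]
gripper_width: 0.0271
finger_force: 55.0
```

Request:
{"op": "step_hand", "data": {
  "offsets": [
    [0, 0, 0.32, 0, 0.02],
    [0, 0, 0.56, 0, 0.02],
    [0, 0, 0.56, 0, 0.02],
    [0, 0, 0.56, 0, 0.02],
    [0, 0, 0.48, 0, 0.02],
    [0, 0, 0.32, 0, 0.02],
    [0, 0, 0.16, 0, 0.02],
    [0, 0, 0.064, 0, 0.02],
    [0, 0, 0, 0, 0.02],
    [0, 0, 0, 0, 0.02]
  ]
}}

```text
t: 15.4
tcp_pos: [0.5044, 0.3105, 0.057]
tcp_rot: [0.981, 0.194, 0.001, -0.0]
wrist_force: [0.1, 0.2, -1.7]
gripper_width: 0.0273
finger_force: 55.0
```

In the tool's units: 0.003 m is 0.048, 0.002 m is 0.032.

Request:
{"op": "step_hand", "data": {
  "offsets": [
    [0, 0, 0.048, 0, 0.02],
    [0, 0, 0.032, 0, 0.02],
    [0, 0, 0, 0, 0.02]
  ]
}}

```text
t: 15.78
tcp_pos: [0.5039, 0.3101, 0.0511]
tcp_rot: [0.981, 0.194, -0.0, 0.0]
wrist_force: [-0.6, 0.2, -2.4]
gripper_width: 0.0275
finger_force: 55.0
```

Request:
{"op": "step_hand", "data": {
  "offsets": [
    [0, 0, 0.016, 0, 0.02],
    [0, 0, 0, 0, 0.02]
  ]
}}

```text
t: 16.02
tcp_pos: [0.5041, 0.3102, 0.0509]
tcp_rot: [0.981, 0.194, 0.0, 0.0]
wrist_force: [-2.3, -2.4, 6.8]
gripper_width: 0.0271
finger_force: 55.0
```

Contact with the mat. I open the gripper gently, wait, withdraw straight up and check.

In the tool's units: -0.001 m is -0.016.

Request:
{"op": "step_hand", "data": {
  "offsets": [
    [0, 0, -0.016, 0, 0.03],
    [0, 0, 0, 0, 0.04],
    [0, 0, 0, 0, 0.06],
    [0, 0, 0, 0, 0.088],
    [0, 0, 0, 0, 0.088],
    [0, 0, 0, 0, 0.088],
    [0, 0, 0, 0, 0.088]
  ],
  "grip_force": 10
}}

```text
t: 16.9
tcp_pos: [0.5039, 0.3102, 0.0511]
tcp_rot: [0.981, 0.194, 0.0, 0.0]
wrist_force: [0.6, 0.3, 0.5]
gripper_width: 0.0857
finger_force: 0.0
```

Request:
{"op": "step_hand", "data": {
  "offsets": [
    [0, 0, -0.16, 0, 0.088],
    [0, 0, -0.4, 0, 0.088],
    [0, 0, -0.64, 0, 0.088],
    [0, 0, -0.64, 0, 0.088],
    [0, 0, -0.64, 0, 0.088],
    [0, 0, -0.48, 0, 0.088],
    [0, 0, -0.24, 0, 0.088],
    [0, 0, 0, 0, 0.088],
    [0, 0, 0, 0, 0.088]
  ]
}}

```text
t: 18.02
tcp_pos: [0.5034, 0.3097, 0.2498]
tcp_rot: [0.981, 0.194, -0.001, 0.0]
wrist_force: [0.5, -0.6, 0.2]
gripper_width: 0.0879
finger_force: 0.0
```

Run:
```python
from h import *
a=imaging.grab_frame("side")[:,100:450,::-1];b=imaging.grab_frame("wrist")[:,:,::-1]
cv2.imwrite("pics/p3.png",np.hstack([a[:,:350],b[:,200:]])[:, :790])
```

```text
(no output)
```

View pics/p3.png

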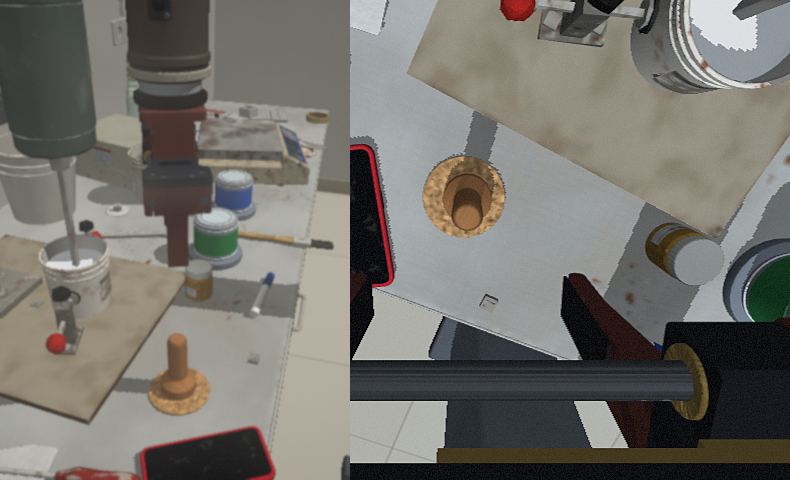

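The tamper stands upright on its mat (side crop 178,365, wrist crop 467,195). The lid is flush, the jar, brush and marker look unmoved, and the gripper is clear.

```bash
python3 -c "
from rig import manip, imaging, workorder
print(workorder.close_job())"
```

```text
the job is handed in; nothing more can be done
None
```

The blue tin's lid is pressed home and looks flush, the tamper stands upright on its mat, the jar, brush and marker look unmoved, and the job was handed in at about 18 s.

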